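# Jack up a copper floodlight on its lift lug and hold it

### The job

Balance the orange protective pad, centred and let go, on the domed steel saddle of the blue lever jack, then slide the jack along the bench, pad still balanced, until the saddle is centred under the yellow mark on the floodlight's lift lug. Make one trial pump: press the red handle fully down so that the light tilts up, then let it come right back up so that the light settles; then press it fully down again and finish while holding it down, so that the jack alone keeps the light raised. Never lift the light with the arm, and leave the screwdriver, jar and grey bin where they are.

Things in the scene. Friction and masses are not known exactly. Their poses are not given: they have to be found in the camera images.
- pad: Loose orange round pad, 50 mm in diameter, 16 mm thick, flat on both faces, 50 g; origin at the centre of its underside. Starts lying flat on the bench.
- jack: Loose blue lever jack, about 0.8 kg, standing on the bench on a flat base plate 265 mm long (x from -148 to +118), 130 mm wide, 12 mm thick; origin at the centre of its width on the bench, +x points from its handle end to its saddle end, z up. Saddle axis at x = +80, y = 0. Black upright carrying fin at x = -45, y = +32. The lever runs backwards (-x) on the -y side at y = -40. It is meant to be slid, held by the fin: lifting or jerking it sheds the pad.
- jack_grip (a point): Point in the jack's black fin, which is 16 mm thick (along jack y), 50 mm long (along jack x); this point is at its centre line, 100 mm above the bench and 17 mm below the fin's top. Pinch it from above across its thickness. It lies at jack x = -45 mm, y = +32 mm.
- dome_top (a point): Top of the jack's polished steel saddle: a round ball-shaped head of 35 mm radius, on which a flat pad balances if set within about 5 mm of the centre (it leans more the farther off centre it is). 74 mm above the bench with the handle up; rises with the handle, up to 35 mm.
- tread (a point): Centre of the upper face of the red tread (45 x 45 mm) at the end of the jack's lever: jack x = -121 mm, y = -35 mm, 129 mm above the bench with the handle up, about 58 mm with it fully down. Pressed from above; it follows an arc of 160 mm radius about the pivot.
- lever (a joint): Jack handle, rad: 0 = fully up (lever slopes 0.30 up), 0.45 = fully down against its stop (slopes 0.15 down). Pivot at jack x = +30 mm, 75 mm above the bench. Saddle rise = 78 mm per rad. It springs back up when let go; holding it fully down under the light takes about 9 to 15 N on the tread.
- lift_mark (a point): Point on the underside of the floodlight's steel lift lug (50 mm wide, 14 mm thick), straight below the yellow disc (38 mm in diameter) with a black centre on its top. 100 mm above the bench at rest, so that a pad balanced on the lowered saddle passes below with about 10 mm to spare. Its x axis points from the lug into the light; the lug ends 30 mm before the mark, and the upright of the lug and the stand begin 60 mm past it.
- head (a joint): Tilt of the floodlight about the hinge on its far side, 310 mm from the mark, rad: 0 = resting level, about 0.08 when the jack is fully pumped.
- lamp: Fixed stand carrying the copper floodlight (cone and drum, 220 mm in diameter, 204 mm high). Base plate 290 x 280 mm; its x axis points from the lug side to the hinge side; the lift mark is at x = -185 mm, y = 0.
- screwdriver: Loose screwdriver lying on the bench, a bystander.
- jar: Loose jar, 56 mm in diameter, 85 mm high, a bystander.
- bin: Loose grey open bin, 110 x 150 x 55 mm, a bystander.
Things that resemble listed ones, but are neither listed nor needed, are in the scene too. There is more than one size of the pad; the job needs the smallest.

How it is judged (in metres and radians):
On the way, in this order (a step that is already met when the one before it is completed fails the run):
1. pad balanced on the saddle and let go, jack not yet under the mark (contact force between pad and jack above 0.1 N and horizontal distance between pad and dome_top below 0.01 m and angle between pad's own z axis and vertical below 0.25 rad and contact force between pad and the fingers below 0.05 N and linear speed of pad below 0.03 m/s and horizontal distance between dome_top and lift_mark above 0.03 m), for 0.4 s.
2. saddle with the pad centred under the mark, handle up, light down (horizontal distance between dome_top and lift_mark below 0.012 m and horizontal distance between pad and dome_top below 0.012 m and contact force between pad and jack above 0.1 N and value of joint lever below 0.08 rad and value of joint head below 0.01 rad), for 0.3 s.
3. trial pump: handle down, light tilted up on the pad (value of joint lever above 0.38 rad and value of joint head above 0.055 rad and contact force between pad and lamp above 3 N), for 0.2 s.
4. handle let back up, light settled (value of joint lever below 0.06 rad and value of joint head below 0.01 rad), for 0.2 s.
At the end, for the whole second after the job is handed in: Robot still presses the handle (over 2 N), lever above 0.38 of 0.45 rad; light tilted above 0.055 rad and still, carried only by the jack through the pad (over 3 N), untouched by arm or bare jack; saddle within 15 mm of the mark, pad within 15 mm of the saddle centre, jack flat on the bench (all of step 3 and contact force between pad and jack above 3 N and contact force between any of the fingers, the arm and jack above 2 N and contact force between each of the arm, the fingers, jack and lamp below 0.5 N and horizontal distance between dome_top and lift_mark below 0.015 m and horizontal distance between pad and dome_top below 0.015 m and angle between jack's own z axis and vertical below 0.05 rad and velocity of joint head between -0.03 and 0.03 rad/s); the arm keeps its last pose, push and grip.
It fails at once if the arm pushes or lifts the light (contact force between any of the arm, the fingers and lamp above 4 N).
It fails at once if screwdriver, jar or bin disturbed (distance of any of screwdriver, jar, bin from where it was at the start of the episode above 0.02 m).
It also fails if it takes over 72 s, if anything falls off the work surface, if the arm or the gripper's body presses on something with over 40 N, if the wrist force passes 120 N, or if a joint passes its speed limit or range.

### The arm

A 6-joint arm with a two-finger parallel gripper is mounted at the origin on the work surface. World frame = base frame: x ahead of the robot, y to its left, z up, the work surface at z = 0. Lengths are in m, angles in degrees, forces in N, time in s.
With the tool pointing down it reaches from about 0.4 to 0.825 m from the base axis. Payload 7 kg.
Tool frame: the origin (TCP) lies at the centre of the arm's flange, where the gripper is bolted on; the fingertips stand 178 mm ahead of it and the grasp point (between the pads) lies 159 mm ahead of it (r.tips_ahead is the z of the fingertips in the tool frame, in m); z points along the fingers, y is the line along which they close (so a half turn about z gives the same grasp; the last joint's range is limited). The gripper opens to 88 mm and grips with 3 to 60 N. Pads are 19 mm wide; open, the fingers measure 130 mm over their backs; the gripper's body (78 mm by 193 mm) begins 47 mm behind the grasp point.
Start: joints at [80.965, 20.546, 0.682, 0, -70.136, -16.507], TCP at [0.291, 0.609, 0.405] pointing down, gripper open.
Joint ranges: [-176.03, 176.03], [-82.01, 121.73], [-58.28, 71.71], [-173.87, 95.51], [-174.79, -0.11], [-173.66, 173.66]. Speed limits (degrees/s): [136.94, 136.94, 172.46, 180, 180, 180].

### API

Orientations are given as [roll, pitch, yaw] about the fixed x, y, z axes, in that order (R = Rz(yaw) Ry(pitch) Rx(roll)).
In Python, from plant import r gives the robot as it stands. The module is installed in compiled form; this text tells all that it offers.
- The arm moves only by the shell command python3 -m pendant 'ROWS' [FORCE]. ROWS is JSON, a list that holds one entry, the list of rows, each a list of 7 numbers: the shift along the tool's x, y, z in m, then the turn, a rotation vector about the tool's x, y, z in degrees, then the gripper command: -1 is shut, 1 is fully open, values between are in proportion. A call has 1 to 5 rows; each row is the pose to reach, as a shift and turn from the pose commanded when the call began, along the tool's axes at that moment; what a row does not reach only later rows make up. A row lasts 1/10 s, in which the tool goes at most 50 mm and 8.59 degrees, less where a joint would pass 70% of its speed; a pose out of reach is approached as far as the arm can. A call with a gripper value outside its range is refused whole. The fingers move at their own pace and stop on an object; FORCE is the grip in N (left out, the last holds). Time passes only in rows, so rows that repeat a pose let the fingers close. It gives the time, the measured TCP pose, the force, the opening and the grip force at its end, in the units of the state.
- r.get_state(): the state, without advancing time (a new reading comes with each control period).
- r.capture(name): name is "side" or "top"; returns the picture (400x640x3 uint8, red, green, blue); there is no depth.
- r.camera_params(name): a dict with "fx", "fy", "cx", "cy" (pixels), "dist_coeffs" ([k1, k2, p1, p2, k3] as OpenCV has them; the pictures are not rectified), "R" (3x3) and "t" (3): a world point X has camera coordinates R X + t. Camera axes: x right, y down, z forward; pixel columns grow to the right and rows downward; lengths in m; the calibration is good to about 2 mm. A picture is of the moment at which its call begins. camera_params takes no time and is no camera call.
- r.close_job(): hands the job in; it is judged then, once.
The state is a dict: "time_s": time; "joints": joint angles; "qd": joint speeds; "joint_torque": joint torques, N m; "tcp_pos": TCP position; "eef_rot": TCP orientation; "contact_force": force on the tool from outside, world axes, zero at the start; "moment": the same for the moment, N m; "gripper_width": finger opening in m; "gripper_force": force on a finger pad.
Only numpy, scipy, OpenCV 4.12 (cv2) and the standard library are available. Lean on these libraries where they do the work, as an engineer would, in place of code of your own. Each camera call takes 0.05 s, during which the arm holds its last target. There are 200 camera calls.

## Working session

There is one attempt and no reset: what is moved stays moved. The work goes in short steps, Python scripts to look and compute and a shell command to move; the robot and the scene stay as the last step left them, time stands still between calls to the robot, and variables do not carry over. Pictures are saved under pics/ and viewed, at most 10 in all, crops included, and the job is handed in when it is done.

```bash
mkdir -p pics; python3 - <<'E'
from plant import r
import cv2,numpy as np
for n in("top","side"):
    im=r.capture(n); cv2.imwrite(f"pics/{n}0.png",im[:,:,::-1])
    p=r.camera_params(n); R=np.array(p["R"]);print(n,p["fx"],p["cx"],p["cy"],p["dist_coeffs"],(-R.T@np.array(p["t"])).round(3),R.round(2).tolist())
s=r.get_state();print(s)
E
```

```text
top 410.65131334251765 322.91544994117487 200.02089412465514 [-0.09215996  0.          0.          0.          0.        ] [ 0.532 -0.004  1.373] [[-0.03, -1.0, 0.0], [-1.0, 0.03, -0.08], [0.08, -0.0, -1.0]]
side 365.1376738758404 312.7825100604816 202.99782303016556 [-0.01530391  0.          0.          0.          0.        ] [-0.048 -0.824  0.772] [[0.77, -0.64, -0.01], [-0.35, -0.42, -0.84], [0.53, 0.65, -0.54]]
{'time_s': 0.1, 'joints': array([ 8.09662828e+01,  2.05878934e+01,  6.39623376e-01, -1.76667493e-02,
       -7.01361260e+01, -1.65065011e+01]), 'qd': array([-0.04567635, -0.07828749,  0.08557262,  0.04335896,  0.00981476,
       -0.06551545]), 'joint_torque': array([-2.47523079e-03, -5.84162772e+01,  2.93749684e+01,  7.01535568e+00,
        1.02007360e-02, -4.56197461e-05]), 'tcp_pos': array([0.29095574, 0.60888669, 0.40381461]), 'eef_rot': array([ 1.79914363e+02, -8.05680935e-03, -2.55462275e+01]), 'contact_force': array([-0.0103541 ,  0.33257336,  0.34075236]), 'moment': array([ 0.02165648, -0.00540659, -0.03469006]), 'gripper_force': 0.0, 'gripper_width': 0.08789008203618777}
```

View pics/top0.png

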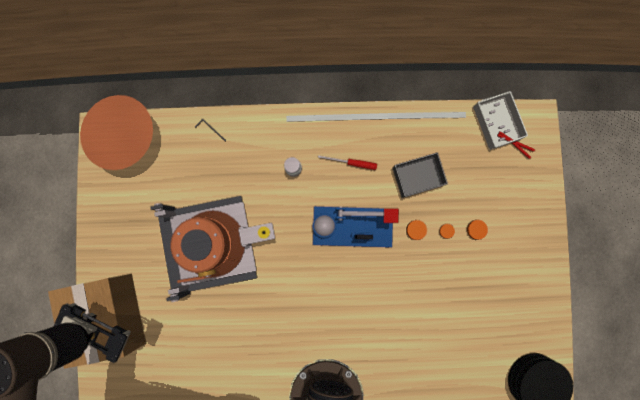

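View pics/side0.png

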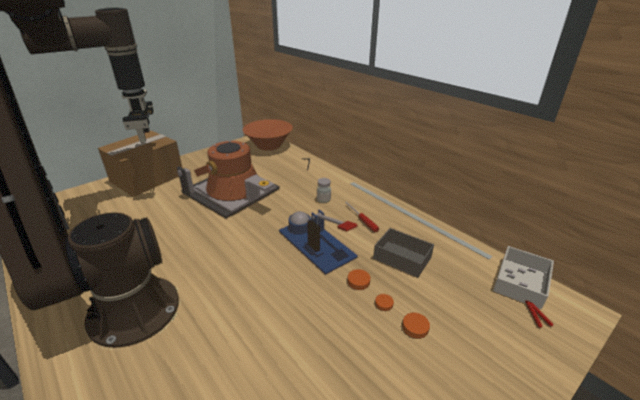

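The top picture shows the jack at about (353,226), with its saddle at (323,226), tread at (391,215) and fin at (362,238). The yellow mark is at (264,233). There are three orange discs, at (417,230), (447,231) and (478,230). The middle one looks smallest, so I'll check it with an enlarged crop and by measuring diameters.

```bash
cat > h.py <<'E'
from plant import r
import cv2,numpy as np
def w(n,uv,z):
    p=r.camera_params(n);R=np.array(p["R"]);t=np.array(p["t"])
    K=np.array([[p["fx"],0,p["cx"]],[0,p["fy"],p["cy"]],[0,0,1]])
    q=cv2.undistortPoints(np.array(uv,float).reshape(-1,1,2),K,np.array(p["dist_coeffs"]))[:,0]
    d=np.c_[q,np.ones(len(q))]@R; c=-R.T@t
    return c+d*((z-c[2])/d[:,2])[:,None]
def blobs(n,im,lo,hi,z,amin=20,box=None):
    m=cv2.inRange(cv2.cvtColor(im,cv2.COLOR_RGB2HSV),lo,hi)
    if box: k=np.zeros_like(m);k[box[1]:box[3],box[0]:box[2]]=255;m&=k
    c,_=cv2.findContours(m,cv2.RETR_EXTERNAL,cv2.CHAIN_APPROX_NONE)
    for a in c:
        M=cv2.moments(a)
        if M["m00"]<amin: continue
        uv=(M["m10"]/M["m00"],M["m01"]/M["m00"])
        n_=(a.shape[0]); ww=w(n,a[:,0,:],z)
        print(n,np.round(uv,1),"area",M["m00"],"world",w(n,[uv],z)[0].round(4),"ext mm",((ww.max(0)-ww.min(0))*1000).round(0)[:2])
def crop(n,im,b,f,name):
    c=im[b[1]:b[3],b[0]:b[2],::-1]; cv2.imwrite(name,cv2.resize(c,None,fx=f,fy=f,interpolation=cv2.INTER_CUBIC))
E
python3 - <<'E'
from h import *
im=cv2.imread("pics/top0.png")[:,:,::-1].copy()
s=cv2.imread("pics/side0.png")[:,:,::-1].copy()
blobs("top",im,(4,150,100),(18,255,255),.016,box=(400,200,500,260))
blobs("side",s,(4,150,100),(18,255,255),.016,box=(340,260,440,345))
print("yellow");blobs("top",im,(22,120,120),(35,255,255),.114,10,(240,215,290,250)); 
blobs("side",s,(20,100,100),(35,255,255),.114,5,(240,170,290,200))
print("red");blobs("top",im,(170,120,80),(180,255,255),.129,20,(375,200,405,230));blobs("top",im,(0,180,80),(3,255,255),.129,20,(375,200,405,230))
print("blue");blobs("top",im,(100,120,40),(125,255,255),.012,20,(300,195,405,260))
crop("top",im,(230,190,500,270),2.9,"pics/c1.png")
E
```

```text
top [446.8 230.8] area 157.5 world [ 0.5314 -0.4174  0.016 ] ext mm [47. 48.]
top [477.5 229.3] area 283.5 world [ 0.5328 -0.5222  0.016 ] ext mm [64. 66.]
top [416.5 229.6] area 294.0 world [ 0.5385 -0.3156  0.016 ] ext mm [63. 67.]
side [416.2 324.7] area 481.5 world [ 0.5313 -0.5246  0.016 ] ext mm [77. 69.]
side [384.2 301.7] area 210.0 world [ 0.5271 -0.4228  0.016 ] ext mm [53. 51.]
side [358.8 278.7] area 322.5 world [ 0.5367 -0.3186  0.016 ] ext mm [76. 73.]
yellow
top [263.3 232.1] area 91.5 world [0.5437 0.1771 0.114 ] ext mm [31. 34.]
side [263.7 182.8] area 18.5 world [0.5447 0.1769 0.114 ] ext mm [31. 28.]
red
top [390.8 215.1] area 148.0 world [ 0.5844 -0.213   0.129 ] ext mm [38. 41.]
blue
top [354.5 229.3] area 2028.0 world [ 0.5457 -0.1101  0.012 ] ext mm [136. 260.]
```

View pics/c1.png

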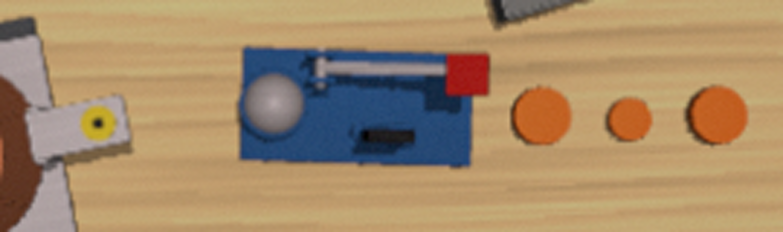

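In the crop, the middle disc (630,119), or pixel (447,231) in the full picture, measures 47–50 mm across. Its neighbours are about 65 mm, so the middle disc is the pad. Next I need the jack pose and the lamp heading.

```bash
python3 - <<'E'
from h import *
im=cv2.imread("pics/top0.png")[:,:,::-1].copy()
g=cv2.cvtColor(im,cv2.COLOR_RGB2GRAY)
L=cv2.createLineSegmentDetector(0).detect(g)[0][:,0]
for l in L:
    a,b=l[:2],l[2:]
    m=(a+b)/2
    if np.hypot(*(a-b))<14 or not(150<m[0]<410 and 190<m[1]<300): continue
    z=.114 if 240<m[0]<280 and 215<m[1]<250 else .012
    W=w("top",[a,b],z); d=W[1]-W[0]
    print(l.round(1),z,W[:,:2].round(3).tolist(),"ang",round(np.degrees(np.arctan2(d[1],d[0]))%180,1))
f=lambda c:[(c[0]+.5)/2.9-.5+230,(c[1]+.5)/2.9-.5+190]
print("dome",w("top",[f((274,103))],.039)[0],"fin",w("top",[f((388,136))],.117)[0],"fin side top?")
E
```

```text
[ 82.3 210.3 241.  198.5] 0.012 [[0.633, 0.818], [0.658, 0.265]] ang 92.6
[256.6 277.9 191.9 290.7] 0.012 [[0.395, 0.217], [0.356, 0.433]] ang 100.0
[213.1 279.3 254.3 270.3] 0.012 [[0.393, 0.362], [0.42, 0.224]] ang 101.0
[172.  210.3 157.9 209.1] 0.012 [[0.625, 0.499], [0.63, 0.548]] ang 83.7
[170.8 292.7 157.1 213.7] 0.012 [[0.351, 0.505], [0.615, 0.551]] ang 9.9
[311.3 244.4 312.9 206.9] 0.012 [[0.5, 0.034], [0.624, 0.025]] ang 176.1
[238.  229.2 241.  245.3] 0.012 [[0.556, 0.276], [0.503, 0.267]] ang 10.1
[245.8 249.  231.5 272.4] 0.012 [[0.49, 0.251], [0.414, 0.3]] ang 147.3
[343.1 214.8 384.4 215.9] 0.012 [[0.595, -0.074], [0.587, -0.211]] ang 87.0
[244.  243.8 273.1 238. ] 0.114 [[0.509, 0.237], [0.525, 0.147]] ang 99.8
[253.9 249.3 256.8 275.8] 0.012 [[0.489, 0.224], [0.402, 0.216]] ang 5.3
[241.8 201.3 171.9 215.7] 0.012 [[0.649, 0.262], [0.607, 0.5]] ang 100.0
[230.1 271.4 214.4 276.8] 0.012 [[0.418, 0.304], [0.401, 0.357]] ang 107.8
[221.6 294.6 167.9 300.1] 0.012 [[0.342, 0.334], [0.327, 0.515]] ang 95.0
[391.6 223.1 392.1 245.6] 0.012 [[0.563, -0.234], [0.488, -0.233]] 
[... 1928 characters left out ...]
g 83.9
[193.1 294.  276.9 291.5] 0.012 [[0.346, 0.429], [0.349, 0.151]] ang 90.6
[249.4 215.9 309.4 214.8] 0.114 [[0.594, 0.219], [0.593, 0.035]] ang 89.5
[331.9 197.4 395.6 194.8] 0.012 [[0.654, -0.039], [0.656, -0.252]] ang 90.8
[246.9 204.1 263.1 203.8] 0.012 [[0.639, 0.245], [0.638, 0.191]] ang 89.6
[284.4 267.  338.1 265.9] 0.012 [[0.428, 0.124], [0.427, -0.052]] ang 89.6
[276.9 231.6 308.1 230.3] 0.012 [[0.545, 0.147], [0.547, 0.043]] ang 90.9
[238.1 284.1 274.4 282.8] 0.012 [[0.376, 0.278], [0.377, 0.159]] ang 90.8
[314.4 270.6 286.9 270.6] 0.012 [[0.414, 0.026], [0.416, 0.116]] ang 88.5
dome [ 0.56142043 -0.0100926   0.039     ] fin [ 0.52167363 -0.12865564  0.117     ] fin side top?
```

Jack heading is about 86.7°, with its dome near (0.561,-0.008). Lamp heading is 100.0°, so the jack must turn +13.3° while it slides. The mark is at (0.544,0.177). The pad is near (0.531,-0.419). I'm moving above the pad now.

```bash

python3 -m pendant '[[[0,0,-0.1,0,0,-25.54,0.45],[0,0,-0.1,0,0,-25.54,0.45],[0,0,-0.1,0,0,-25.54,0.45]]]' 15
python3 -m pendant '[[[0.1,0.225,0,0,0,0,0.45],[0.1,0.225,0,0,0,0,0.45],[0.1,0.225,0,0,0,0,0.45],[0.1,0.225,0,0,0,0,0.45],[0.1,0.225,0,0,0,0,0.45]]]'
python3 -m pendant '[[[0.09,0.23,0,0,0,0,0.45],[0.09,0.23,0,0,0,0,0.45],[0.09,0.23,0,0,0,0,0.45],[0.09,0.23,0,0,0,0,0.45],[0.09,0.23,0,0,0,0,0.45]]]'
python3 -m pendant '[[[0.04,0.245,0,0,0,0,0.45],[0.04,0.245,0,0,0,0,0.45],[0.04,0.245,0,0,0,0,0.45],[0.04,0.245,0,0,0,0,0.45],[0.04,0.245,0,0,0,0,0.45]]]'
python3 -m pendant '[[[0.01,0.24,0,0,0,0,0.45],[0.01,0.24,0,0,0,0,0.45],[0.01,0.24,0,0,0,0,0.45],[0.01,0.24,0,0,0,0,0.45],[0.01,0.24,0,0,0,0,0.45]]]'
python3 -m pendant '[[[0,0.088,0.22,0,0,0,0.45],[0,0.088,0.22,0,0,0,0.45],[0,0.088,0.22,0,0,0,0.45],[0,0.088,0.22,0,0,0,0.45],[0,0.088,0.22,0,0,0,0.45]]]'
python3 - <<'E'
from h import *
im=cv2.imread("pics/top0.png")[:,:,::-1].copy()
hsv=cv2.cvtColor(im,cv2.COLOR_RGB2HSV)
print(hsv[226,[316,324,330]],hsv[238,362])
blobs("top",im,(0,0,60),(180,75,255),.039,40,(308,205,340,248))
s=cv2.imread("pics/side0.png")[:,:,::-1].copy()
blobs("side",s,(0,0,60),(180,75,255),.039,40,(285,205,312,235))
E
```

```text
time_s: 0.4
tcp_pos: [0.2918, 0.6093, 0.5129]
eef_rot: [-179.4, -0.3, 0.4]
contact_force: [0.6, 0.3, 1.4]
gripper_width: 0.0688
gripper_force: 0.0
time_s: 0.9
tcp_pos: [0.3914, 0.3818, 0.5045]
eef_rot: [180.0, 0.0, 0.0]
contact_force: [0.7, 0.9, 0.6]
gripper_width: 0.0638
gripper_force: 0.0
time_s: 1.4
tcp_pos: [0.4811, 0.1518, 0.5047]
eef_rot: [-180.0, -0.0, 0.0]
contact_force: [1.3, 0.0, 0.4]
gripper_width: 0.0636
gripper_force: 0.0
time_s: 1.9
tcp_pos: [0.5207, -0.0932, 0.5047]
eef_rot: [-180.0, -0.0, -0.0]
contact_force: [0.5, 0.6, 0.2]
gripper_width: 0.0637
gripper_force: 0.0
time_s: 2.4
tcp_pos: [0.5306, -0.3336, 0.504]
eef_rot: [-180.0, 0.1, -0.1]
contact_force: [0.9, 0.6, 0.7]
gripper_width: 0.0636
gripper_force: 0.0
time_s: 2.9
tcp_pos: [0.5299, -0.4196, 0.2809]
eef_rot: [-179.9, 0.2, -0.1]
contact_force: [0.9, -0.8, -0.3]
gripper_width: 0.0636
gripper_force: 0.0
[[  3  21 120]
 [175  19 175]
 [  0  21 143]] [110  26  30]
top [324.  225.2] area 300.0 world [ 0.5615 -0.0094  0.039 ] ext mm [65. 65.]
side [299.3 220.7] area 294.5 world [ 0.5616 -0.0086  0.039 ] ext mm [ 99. 123.]
```

```bash

python3 -m pendant '[[[0,0,0.05,0,0,0,0.45],[0,0,0.08,0,0,0,0.45],[0,0,0.095,0,0,0,0.45],[0,0,0.103,0,0,0,0.45],[0,0,0.103,0,0,0,0.45]]]' 6
python3 -m pendant '[[[0,0,0,0,0,0,0],[0,0,0,0,0,0,0],[0,0,0,0,0,0,-0.2],[0,0,0,0,0,0,-0.2],[0,0,0,0,0,0,-0.2]]]'
python3 -m pendant '[[[0,0,0,0,0,8.5,0.45],[0,0,0,0,0,17,0.45],[0,0,0,0,0,25.5,0.45],[0,0,0,0,0,34,0.45],[0,0,0,0,0,42.5,0.45]]]'
python3 -m pendant '[[[0,0,0,0,0,8.5,0.45],[0,0,0,0,0,17,0.45],[0,0,0,0,0,25.5,0.45],[0,0,0,0,0,34,0.45],[0,0,0,0,0,42.5,0.45]]]'
python3 -m pendant '[[[0,0,0,0,0,8.3,0.45],[0,0,0,0,0,8.3,0.45],[0,0,0,0,0,8.3,-0.2],[0,0,0,0,0,8.3,-0.2],[0,0,0,0,0,8.3,-0.2]]]'
python3 -m pendant '[[[0,0,0,0,0,0,-0.2],[0,0,0,0,0,0,-0.2],[0,0,0,0,0,0,-0.2]]]' 10
```

```text
time_s: 3.4
tcp_pos: [0.5313, -0.419, 0.1816]
eef_rot: [-180.0, 0.0, 0.0]
contact_force: [-0.2, -0.4, -0.4]
gripper_width: 0.0636
gripper_force: 0.0
time_s: 3.9
tcp_pos: [0.5317, -0.4191, 0.1835]
eef_rot: [179.9, -0.1, 0.0]
contact_force: [0.6, 1.6, 7.3]
gripper_width: 0.0498
gripper_force: 6.0
time_s: 4.4
tcp_pos: [0.531, -0.419, 0.1821]
eef_rot: [-180.0, -0.0, -42.9]
contact_force: [-0.4, -0.8, -0.7]
gripper_width: 0.0629
gripper_force: 0.0
time_s: 4.9
tcp_pos: [0.531, -0.419, 0.1822]
eef_rot: [-180.0, -0.0, -85.4]
contact_force: [-0.8, 0.2, -0.2]
gripper_width: 0.0638
gripper_force: 0.0
time_s: 5.4
tcp_pos: [0.531, -0.419, 0.1818]
eef_rot: [-180.0, -0.0, -93.2]
contact_force: [0.1, 1.0, 1.4]
gripper_width: 0.0499
gripper_force: 6.0
time_s: 5.7
tcp_pos: [0.5311, -0.419, 0.1818]
eef_rot: [-180.0, -0.0, -93.3]
contact_force: [0.5, 1.3, 1.7]
gripper_width: 0.0498
gripper_force: 10.0
```

```bash

python3 -m pendant '[[[0,0,-0.02,0,0,0,-0.2],[0,0,-0.06,0,0,0,-0.2],[0,0,-0.11,0,0,0,-0.2],[0,0,-0.15,0,0,0,-0.2],[0,0,-0.17,0,0,0,-0.2]]]'
python3 -m pendant '[[[-0.02,0,0,0,0,0,-0.2],[-0.06,0,0,0,0,0,-0.2],[-0.1,-0.002,0,0,0,0,-0.2],[-0.14,-0.003,0,0,0,0,-0.2],[-0.18,-0.004,0,0,0,0,-0.2]]]'
python3 -m pendant '[[[-0.04,0,0,0,0,0,-0.2],[-0.08,0,0,0,0,0,-0.2],[-0.12,-0.001,0,0,0,0,-0.2],[-0.16,-0.002,0,0,0,0,-0.2],[-0.19,-0.002,0,0,0,0,-0.2]]]'
python3 -m pendant '[[[-0.025,-0.001,0,0,0,0,-0.2],[-0.036,-0.001,0,0,0,0,-0.2],[-0.041,-0.001,0.01,0,0,0,-0.2],[-0.041,-0.001,0.03,0,0,0,-0.2],[-0.041,-0.001,0.05,0,0,0,-0.2]]]'
python3 -m pendant '[[[0,0,0,0,0,0,-0.2],[0,0,0,0,0,0,-0.2]]]'
python3 - <<'E'
from h import *
t=r.capture("top");s=r.capture("side")
a=cv2.resize(t[180:270,260:410],None,fx=4,fy=4,interpolation=2)
b=cv2.resize(s[120:270,240:390],None,fx=2.4,fy=2.4,interpolation=2)
cv2.imwrite("pics/p2.png",cv2.resize(s[130:270,220:400],None,fx=4,fy=4,interpolation=2)[:,:,::-1])
blobs("side",s,(4,150,100),(18,255,255),.116,20,(240,150,340,260))
E
```

```text
time_s: 6.2
tcp_pos: [0.5315, -0.4194, 0.3563]
eef_rot: [-179.7, -0.1, -93.3]
contact_force: [0.1, 0.5, -0.2]
gripper_width: 0.0496
gripper_force: 10.0
time_s: 6.7
tcp_pos: [0.5448, -0.2375, 0.3505]
eef_rot: [179.9, 0.0, -93.3]
contact_force: [1.3, 0.2, -1.0]
gripper_width: 0.0496
gripper_force: 10.0
time_s: 7.2
tcp_pos: [0.5577, -0.0474, 0.3507]
eef_rot: [179.9, 0.0, -93.2]
contact_force: [1.5, -0.1, -1.1]
gripper_width: 0.0495
gripper_force: 10.0
time_s: 7.7
tcp_pos: [0.5612, -0.0095, 0.3002]
eef_rot: [180.0, 0.0, -93.3]
contact_force: [-0.4, -0.4, -1.1]
gripper_width: 0.0497
gripper_force: 10.0
time_s: 7.9
tcp_pos: [0.5615, -0.0097, 0.3011]
eef_rot: [179.9, -0.0, -93.3]
contact_force: [0.1, 0.3, -0.0]
gripper_width: 0.0497
gripper_force: 10.0
side [300.1 202. ] area 27.5 world [ 0.5649 -0.012   0.116 ] ext mm [34. 30.]
```

View pics/p2.png

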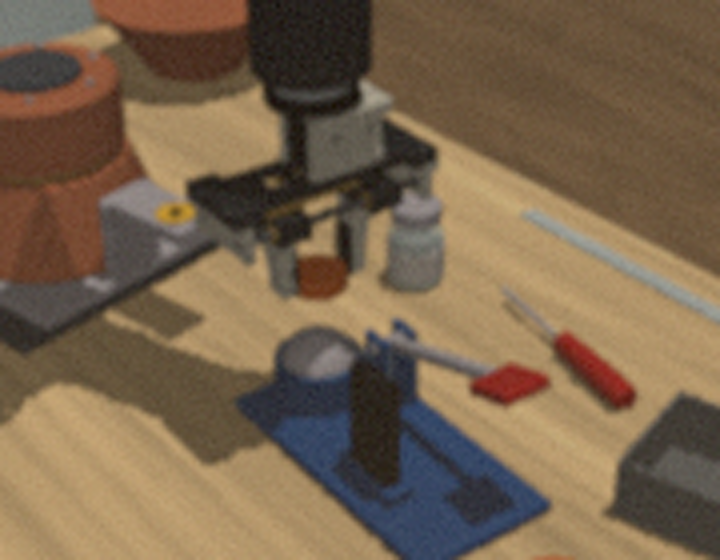

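The crop shows the pad between the fingers at (320,278), straight above the dome at (320,352), and clear of the lever. I'm lowering it now.

```bash

python3 -m pendant '[[[0,0,0.02,0,0,0,-0.2],[0,0,0.034,0,0,0,-0.2],[0,0,0.041,0,0,0,-0.2],[0,0,0.044,0,0,0,-0.2],[0,0,0.044,0,0,0,-0.2]]]'
python3 -m pendant '[[[0,0,0.001,0,0,0,-0.2],[0,0,0.001,0,0,0,-0.2],[0,0,0.001,0,0,0,-0.2]]]' 3
```

```text
time_s: 8.5
tcp_pos: [0.5619, -0.0091, 0.258]
eef_rot: [-180.0, 0.0, -93.3]
contact_force: [0.2, -0.1, 0.4]
gripper_width: 0.0495
gripper_force: 10.0
time_s: 8.8
tcp_pos: [0.5618, -0.0091, 0.2571]
eef_rot: [-180.0, 0.0, -93.3]
contact_force: [0.0, 0.2, -1.0]
gripper_width: 0.0501
gripper_force: 3.0
```

```bash

python3 -m pendant '[[[0,0,0.001,0,0,0,-0.2],[0,0,0.001,0,0,0,-0.2],[0,0,0.001,0,0,0,-0.2]]]'
python3 -m pendant '[[[0,0,0.0005,0,0,0,-0.2],[0,0,0.0005,0,0,0,-0.2],[0,0,0.0005,0,0,0,-0.2]]]'
```

```text
time_s: 9.1
tcp_pos: [0.5617, -0.0091, 0.2557]
eef_rot: [-180.0, 0.0, -93.3]
contact_force: [-0.1, 0.3, -1.0]
gripper_width: 0.0497
gripper_force: 3.0
time_s: 9.4
tcp_pos: [0.5617, -0.0091, 0.2554]
eef_rot: [-180.0, 0.0, -93.3]
contact_force: [-0.8, 0.0, 3.5]
gripper_width: 0.0496
gripper_force: 3.0
```

Contact (3.5 N at the expected height). I'll open gently and wait.

```bash

python3 -m pendant '[[[0,0,0,0,0,0,0.17],[0,0,0,0,0,0,0.2],[0,0,0,0,0,0,0.3],[0,0,0,0,0,0,0.5],[0,0,0,0,0,0,0.8]]]'
python3 -m pendant '[[[0,0,-0.005,0,0,0,0.8],[0,0,-0.02,0,0,0,0.8],[0,0,-0.05,0,0,0,0.8],[0,0,-0.09,0,0,0,0.8],[0,0,-0.12,0,0,0,0.8]]]'
python3 -m pendant '[[[0.05,0,0,0,0,0,0.8],[0.1,0,0,0,0,0,0.8],[0.12,0,0,0,0,0,0.8],[0.12,0,0,0,0,0,0.8]]]'
python3 - <<'E'
from h import *
t=r.capture("top");s=r.capture("side")
a=cv2.resize(t[190:260,300:400],None,fx=4,fy=4,interpolation=2)
b=cv2.resize(s[180:250,260:360],None,fx=4,fy=4,interpolation=2)
cv2.imwrite("pics/p3.png",np.vstack([a,b])[:,:,::-1])
blobs("side",s,(4,150,60),(18,255,255),.082,20,(240,150,340,260))
blobs("top",t,(4,150,60),(18,255,255),.09,20,(300,200,350,250))
E
```

```text
time_s: 9.9
tcp_pos: [0.5617, -0.0091, 0.2551]
eef_rot: [180.0, -0.0, -93.3]
contact_force: [-0.1, -0.4, -0.4]
gripper_width: 0.0675
gripper_force: 0.0
time_s: 10.4
tcp_pos: [0.5618, -0.0092, 0.3779]
eef_rot: [-179.9, 0.0, -93.3]
contact_force: [0.3, 0.3, 0.4]
gripper_width: 0.0785
gripper_force: 0.0
time_s: 10.8
tcp_pos: [0.5542, -0.1313, 0.3756]
eef_rot: [-180.0, -0.0, -93.5]
contact_force: [1.2, -0.2, 0.4]
gripper_width: 0.0792
gripper_force: 0.0
side [299.4 210.3] area 104.5 world [ 0.563  -0.0092  0.082 ] ext mm [55. 60.]
```

View pics/p3.png

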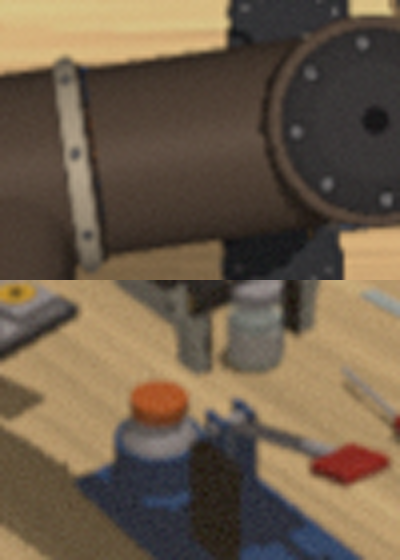

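The pad sits flat on the dome at crop (160,405), or world (0.563,-0.009), and is released. Next is the fin.

```bash

python3 -m pendant '[[[0.005,0.032,0,0,0,0,0.14],[0.005,0.032,0.03,0,0,0,0.14],[0.005,0.032,0.07,0,0,0,0.14],[0.005,0.032,0.1,0,0,0,0.14],[0.005,0.032,0.116,0,0,0,0.14]]]' 3
python3 -m pendant '[[[0,0,0,0,0,0,-0.4],[0,0,0,0,0,0,-0.5],[0,0,0,0,0,0,-0.55],[0,0,0,0,0,0,-0.57],[0,0,0,0,0,0,-0.59]]]'
python3 -m pendant '[[[0,0,0,0,0,0,-0.6],[0,0,0,0,0,0,-0.61],[0,0,0,0,0,0,-0.62],[0,0,0,0,0,0,-0.63],[0,0,0,0,0,0,-0.64]]]'
python3 -m pendant '[[[0,0,0,0,0,0,-0.66],[0,0,0,0,0,0,-0.7],[0,0,0,0,0,0,-0.8]]]'
python3 - <<'E'
from h import *
s=r.capture("side");t=r.capture("top")
blobs("side",s,(4,150,60),(18,255,255),.082,20,(240,150,340,260))
cv2.imwrite("pics/p4.png",cv2.resize(s[180:270,240:390],None,fx=4,fy=4,interpolation=2)[:,:,::-1])
E
```

```text
time_s: 11.4
tcp_pos: [0.5217, -0.131, 0.2569]
eef_rot: [179.8, -0.0, -93.2]
contact_force: [-0.1, 0.6, -0.1]
gripper_width: 0.0509
gripper_force: 0.0
time_s: 11.9
tcp_pos: [0.5227, -0.132, 0.2601]
eef_rot: [-179.9, 0.0, -93.3]
contact_force: [-3.4, -0.2, 2.4]
gripper_width: 0.0196
gripper_force: 1.4
time_s: 12.4
tcp_pos: [0.5217, -0.1321, 0.2589]
eef_rot: [179.9, -0.0, -93.3]
contact_force: [-5.9, -0.1, 4.0]
gripper_width: 0.0159
gripper_force: 3.0
time_s: 12.7
tcp_pos: [0.5217, -0.1322, 0.259]
eef_rot: [179.9, -0.0, -93.3]
contact_force: [-5.2, 0.9, 4.0]
gripper_width: 0.0162
gripper_force: 3.0
```

View pics/p4.png

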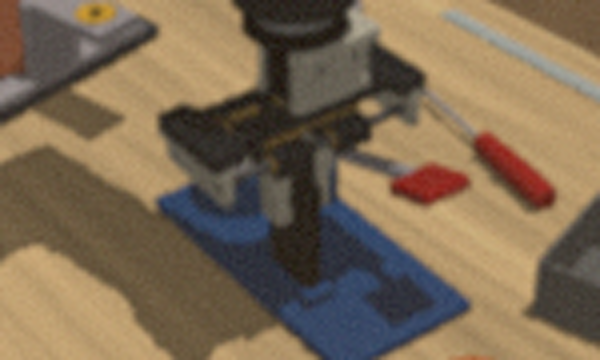

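The gripper holds the fin (16 mm opening). The small side load shows the fin lies a hair further toward -x. I'll firm the grip, relieve that load, then slide gently and stop short for a look.

```bash

python3 -m pendant '[[[0,0.0003,0,0,0,0,-0.8],[0,0.0006,0,0,0,0,-0.8],[0,0.0008,0,0,0,0,-0.8]]]' 12
python3 -m pendant '[[[0,0,0,0,0,0,-1],[0,0,0,0,0,0,-1]]]' 30
python3 -m pendant '[[[-0.0005,0,0,0,0,0,-1],[-0.0015,0.0002,0,0,0,0,-1],[-0.003,0.0005,0,0,0,0,-1],[-0.006,0.0009,0,0,0,0,-1],[-0.009,0.0014,0,0,0,0,-1]]]'
for i in 1; do
python3 -m pendant '[[[-0.004,0.0006,0,0,0,0,-1],[-0.008,0.0012,0,0,0,0,-1],[-0.012,0.0019,0,0,0,0,-1],[-0.016,0.0025,0,0,0,0,-1],[-0.02,0.0031,0,0,0,0,-1]]]'
python3 -m pendant '[[[-0.004,0.0006,0,0,0,0,-1],[-0.008,0.0012,0,0,0,0,-1],[-0.012,0.0019,0,0,0,0,-1],[-0.016,0.0025,0,0,0,0,-1],[-0.02,0.0031,0,0,0,0,-1]]]'
done
python3 -m pendant '[[[-0.003,0.0005,0,0,0,0,-1],[-0.0055,0.0009,0,0,0,0,-1],[-0.007,0.0011,0,0,0,0,-1],[-0.008,0.0013,0,0,0,0,-1],[-0.0085,0.0013,0,0,0,0,-1]]]'
python3 - <<'E'
from h import *
t=r.capture("top");s=r.capture("side")
a=cv2.resize(t[190:270,250:400],None,fx=4,fy=4,interpolation=2)
b=cv2.resize(s[180:250,230:380],None,fx=4,fy=4,interpolation=2)
cv2.imwrite("pics/p5.png",np.vstack([a,b])[:,:,::-1])
blobs("side",s,(4,150,60),(18,255,255),.082,20,(240,150,340,260))
blobs("top",t,(4,150,60),(18,255,255),.09,20,(280,200,350,250))
E
```

```text
time_s: 13.1
tcp_pos: [0.5214, -0.1321, 0.259]
eef_rot: [180.0, -0.0, -93.3]
contact_force: [-3.3, -1.6, 0.8]
gripper_width: 0.016
gripper_force: 12.0
time_s: 13.3
tcp_pos: [0.5215, -0.1321, 0.259]
eef_rot: [180.0, -0.0, -93.3]
contact_force: [-3.9, -2.3, 0.1]
gripper_width: 0.016
gripper_force: 30.0
time_s: 13.8
tcp_pos: [0.521, -0.1226, 0.2591]
eef_rot: [-180.0, 0.0, -93.3]
contact_force: [-0.4, -1.9, -4.7]
gripper_width: 0.0159
gripper_force: 30.0
time_s: 14.3
tcp_pos: [0.5188, -0.1024, 0.2591]
eef_rot: [180.0, 0.0, -93.3]
contact_force: [1.1, -1.9, -4.5]
gripper_width: 0.0158
gripper_force: 30.0
time_s: 14.8
tcp_pos: [0.5169, -0.0823, 0.2591]
eef_rot: [180.0, 0.0, -93.3]
contact_force: [0.8, -1.4, -5.8]
gripper_width: 0.0159
gripper_force: 30.0
time_s: 15.3
tcp_pos: [0.5161, -0.074, 0.2592]
eef_rot: [180.0, -0.0, -93.3]
contact_force: [0.2, -1.9, -4.9]
gripper_width: 0.0157
gripper_force: 30.0
top [305.3 226.3] area 159.0 world [0.5584 0.0491 0.09  ] ext mm [44. 47.]
```

View pics/p5.png

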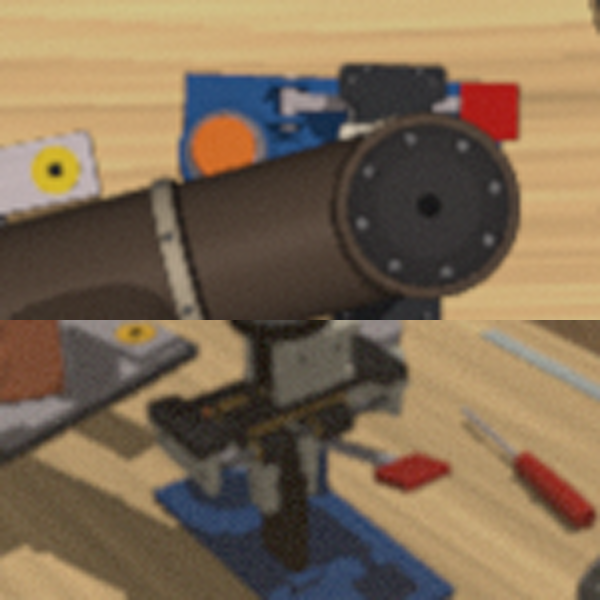

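The pad is still on the dome at top-crop (225,147), world (0.558,0.049), which matches the tool's travel. About 127 mm remains. I'll relieve the slight upward pull and carry on.

```bash

python3 -m pendant '[[[-0.0005,0,0.0003,0,0,0,-1],[-0.0015,0.0002,0.0005,0,0,0,-1],[-0.003,0.0005,0.0007,0,0,0,-1],[-0.006,0.0009,0.0007,0,0,0,-1],[-0.009,0.0014,0.0007,0,0,0,-1]]]'
python3 -m pendant '[[[-0.004,0.0006,0,0,0,0,-1],[-0.008,0.0012,0,0,0,0,-1],[-0.012,0.0019,0,0,0,0,-1],[-0.016,0.0025,0,0,0,0,-1],[-0.02,0.0031,0,0,0,0,-1]]]'
python3 -m pendant '[[[-0.004,0.0006,0,0,0,0,-1],[-0.008,0.0012,0,0,0,0,-1],[-0.012,0.0019,0,0,0,0,-1],[-0.016,0.0025,0,0,0,0,-1],[-0.02,0.0031,0,0,0,0,-1]]]'
python3 -m pendant '[[[-0.004,0.0006,0,0,0,0,-1],[-0.008,0.0012,0,0,0,0,-1],[-0.012,0.0019,0,0,0,0,-1],[-0.016,0.0025,0,0,0,0,-1],[-0.02,0.0031,0,0,0,0,-1]]]'
python3 -m pendant '[[[-0.004,0.0006,0,0,0,0,-1],[-0.008,0.0012,0,0,0,0,-1],[-0.012,0.0019,0,0,0,0,-1],[-0.016,0.0025,0,0,0,0,-1],[-0.02,0.0031,0,0,0,0,-1]]]'
python3 -m pendant '[[[-0.004,0.0006,0,0,0,0,-1],[-0.008,0.0012,0,0,0,0,-1],[-0.012,0.0019,0,0,0,0,-1],[-0.016,0.0025,0,0,0,0,-1],[-0.02,0.0031,0,0,0,0,-1]]]'
python3 -m pendant '[[[-0.004,0.0006,0,0,0,0,-1],[-0.0075,0.0012,0,0,0,0,-1],[-0.0105,0.0016,0,0,0,0,-1],[-0.013,0.002,0,0,0,0,-1],[-0.015,0.0025,0,0,0,0,-1]]]'
python3 -m pendant '[[[-0.0015,0.0003,0,0,0,0,-1],[-0.0025,0.0006,0,0,0,0,-1],[-0.003,0.0006,0,0,0,0,-1],[-0.003,0.0006,0,0,0,0,-1],[-0.003,0.0006,0,0,0,0,-1]]]'
python3 - <<'E'
from h import *
t=r.capture("top");s=r.capture("side")
a=cv2.resize(t[190:270,220:370],None,fx=4,fy=4,interpolation=2)
b=cv2.resize(s[150:220,200:350],None,fx=4,fy=4,interpolation=2)
cv2.imwrite("pics/p6.png",np.vstack([a,b])[:,:,::-1])
blobs("side",s,(4,150,60),(18,255,255),.082,20,(240,150,340,260))
print("blue");blobs("top",t,(100,120,40),(125,255,255),.012,50,(240,195,405,260))
print("red");blobs("top",t,(170,120,80),(180,255,255),.129,20,(300,190,405,230))
E
```

```text
time_s: 15.9
tcp_pos: [0.5156, -0.065, 0.259]
eef_rot: [-179.9, -0.0, -93.3]
contact_force: [0.2, -4.6, 1.8]
gripper_width: 0.0157
gripper_force: 30.0
time_s: 16.4
tcp_pos: [0.5136, -0.0447, 0.2589]
eef_rot: [-179.9, -0.0, -93.3]
contact_force: [0.6, -5.7, 1.0]
gripper_width: 0.016
gripper_force: 30.0
time_s: 16.9
tcp_pos: [0.5116, -0.0245, 0.259]
eef_rot: [-179.9, -0.0, -93.3]
contact_force: [0.9, -5.4, 0.2]
gripper_width: 0.0157
gripper_force: 30.0
time_s: 17.4
tcp_pos: [0.5097, -0.0044, 0.259]
eef_rot: [-180.0, -0.0, -93.3]
contact_force: [0.7, -6.1, 1.7]
gripper_width: 0.0159
gripper_force: 30.0
time_s: 17.9
tcp_pos: [0.5076, 0.0157, 0.2589]
eef_rot: [-180.0, -0.0, -93.3]
contact_force: [0.9, -6.7, 2.1]
gripper_width: 0.0159
gripper_force: 30.0
time_s: 18.4
tcp_pos: [0.5057, 0.0358, 0.2589]
eef_rot: [-180.0, -0.0, -93.3]
contact_force: [0.4, -5.9, 1.3]
gripper_width: 0.0158
gripper_force: 30.0
time_s: 18.9
tcp_pos: [0.5041, 0.0509, 0.259]
eef_rot: [-180.0, -0.0, -93.3]
contact_force: [1.0, -5.2, 0.8]
gripper_width: 0.0159
gripper_force: 30.0
time_s: 19.4
tcp_pos: [0.5036, 0.0539, 0.2589]
eef_rot: [-180.0, -0.0, -93.3]
contact_force: [0.9, -5.2, 1.5]
gripper_width: 0.0156
gripper_force: 30.0
side [245.  174.3] area 26.0 world [0.5541 0.33   0.082 ] ext mm [84. 97.]
blue
top [326.8 240.5] area 351.0 world [ 0.5112 -0.0174  0.012 ] ext mm [97. 65.]
top [272.8 219.9] area 228.0 world [0.5842 0.1596 0.012 ] ext mm [ 65. 113.]
red
```

View pics/p6.png

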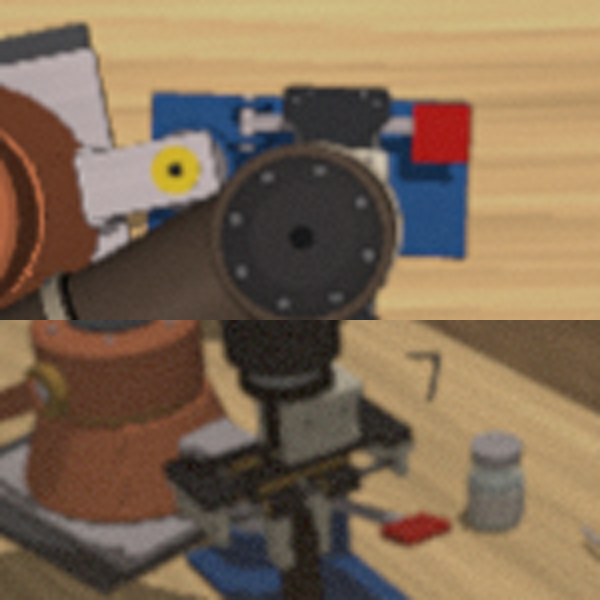

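The lug hides the pad. The plate corners are at crop (153,93) and (465,258), the tread at (441,133) and the mark at (175,170). I'll cross-check the dome position from these.

```bash
python3 - <<'E'
from h import *
f=lambda c:[(c[0]+.5)/4-.5+220,(c[1]+.5)/4-.5+190]
a=np.radians(86.7);x=np.array([np.cos(a),np.sin(a)]);y=np.array([-x[1],x[0]])
for n,c,z,j in(("TL",(153,93),.012,(.118,-.065)),("BR",(465,258),.012,(-.148,.065)),("tread",(441,133),.129,(-.121,-.035))):
    W=w("top",[f(c)],z)[0][:2]; print(n,W.round(4),"dome",(W-(j[0]-.08)*x-j[1]*y).round(4))
print("mark",w("top",[f((175,170))],.114))
t=r.capture("top");g=cv2.cvtColor(t,cv2.COLOR_RGB2GRAY)
for l in cv2.createLineSegmentDetector(0).detect(g)[0][:,0]:
    m=(l[:2]+l[2:])/2
    if np.hypot(*(l[:2]-l[2:]))>10 and 250<m[0]<345 and 208<m[1]<260:
        W=w("top",[l[:2],l[2:]],.012);d=W[1]-W[0];print(l.round(1),W[:,:2].round(3).tolist(),round(np.degrees(np.arctan2(d[1],d[0]))%180,1))
E
```

```text
TL [0.6087 0.2088] dome [0.5417 0.1746]
BR [ 0.4657 -0.0462] dome [0.5437 0.1777]
tread [ 0.566  -0.0272] dome [0.5426 0.1755]
mark [[0.54354834 0.17691932 0.114     ]]
[244.  243.8 274.4 238.2] [[0.508, 0.257], [0.523, 0.155]] 98.8
[291.9 210.9 315.6 211.3] [[0.612, 0.096], [0.609, 0.017]] 87.6
[319.4 243.5 313.1 266. ] [[0.502, 0.007], [0.429, 0.03]] 163.0
[313.3 226.8 294.6 224. ] [[0.558, 0.026], [0.569, 0.087]] 80.0
[258.  212.  281.9 213.5] [[0.612, 0.208], [0.605, 0.129]] 85.1
[281.9 222.4 291.9 222.1] [[0.575, 0.13], [0.575, 0.096]] 90.3
[272.2 236.9 282.2 234.4] [[0.528, 0.163], [0.535, 0.129]] 102.4
[269.7 221.9 259.1 224.3] [[0.578, 0.17], [0.571, 0.205]] 101.4
[257.  224.4 257.1 211.9] [[0.571, 0.212], [0.612, 0.212]] 178.7
[298.8 225.6 316.  234.9] [[0.563, 0.074], [0.531, 0.018]] 60.1
[337.3 216.8 335.7 253.1] [[0.588, -0.054], [0.469, -0.046]] 175.8
[321.9 251.6 316.7 229.1] [[0.475, -0.0], [0.55, 0.015]] 11.5
[275.  234.2 271.6 220.7] [[0.537, 0.153], [0.582, 0.163]] 13.1
[334.4 254.2 319.4 253.5] [[0.466, -0.041], [0.469, 0.008]] 85.9
[316.4 237.  315.  248.2] [[0.524, 0.016], [0.487, 0.022]] 171.3
[330.6 235.  320.6 234.9] [[0.529, -0.031], [0.53, 0.002]] 87.9
[286.9 229.3 299.4 228. ] [[0.552, 0.113], [0.555, 0.072]] 94.4
[276.8 260.9 273.9 244.5] [[0.449, 0.149], [0.503, 0.158]] 8.9
```

The dome is at about (0.543,0.1765), within 2 mm of the mark. Now I release the fin, rise, and turn above the tread with the fingers shut.

```bash

python3 -m pendant '[[[0.0005,0,0,0,0,0,-0.66],[0.0005,0,0,0,0,0,-0.63],[0.0005,0,0,0,0,0,-0.58],[0.0005,0,0,0,0,0,-0.4],[0.0005,0,0,0,0,0,0]]]' 4
python3 -m pendant '[[[0,0,-0.005,0,0,0,0],[0,0,-0.03,0,0,0,0],[0,0,-0.06,0,0,0,0],[0,0,-0.09,0,0,0,0],[0,0,-0.1,0,0,0,0]]]'
python3 -m pendant '[[[0.02,-0.017,0,0,0,-8.5,-1],[0.04,-0.035,0,0,0,-17,-1],[0.06,-0.052,0,0,0,-25.5,-1],[0.079,-0.067,0,0,0,-34,-1],[0.079,-0.067,0,0,0,-42.5,-1]]]' 10
python3 -m pendant '[[[0,0,0,0,0,-8.5,-1],[0,0,0,0,0,-17,-1],[0,0,0,0,0,-25.5,-1],[0,0,0,0,0,-34,-1],[0,0,0,0,0,-42.5,-1]]]'
python3 -m pendant '[[[0,0,0,0,0,-5,-1],[0,0,0,0,0,-5,-1],[0,0,0,0,0,-5,-1]]]'
python3 - <<'E'
from h import *
t=r.capture("top");s=r.capture("side")
a=cv2.resize(t[190:260,220:370],None,fx=4,fy=4,interpolation=2)
b=cv2.resize(s[150:230,220:370],None,fx=4,fy=4,interpolation=2)
cv2.imwrite("pics/p7.png",np.vstack([a,b])[:,:,::-1])
E
```

```text
time_s: 20.05
tcp_pos: [0.5036, 0.0537, 0.2584]
eef_rot: [-180.0, 0.0, -93.3]
contact_force: [-0.2, -0.0, 0.3]
gripper_width: 0.0289
gripper_force: 0.0
time_s: 20.55
tcp_pos: [0.5042, 0.0536, 0.362]
eef_rot: [-179.7, 0.1, -93.3]
contact_force: [0.2, 0.3, -0.5]
gripper_width: 0.0437
gripper_force: 0.0
time_s: 21.05
tcp_pos: [0.567, -0.0311, 0.3578]
eef_rot: [180.0, 0.0, -50.6]
contact_force: [0.0, -0.2, -0.5]
gripper_width: 0.0095
gripper_force: 0.0
time_s: 21.55
tcp_pos: [0.5657, -0.0294, 0.3582]
eef_rot: [-180.0, 0.0, -8.0]
contact_force: [0.0, -0.1, -0.5]
gripper_width: 0.0006
gripper_force: 0.0
time_s: 21.85
tcp_pos: [0.5657, -0.0294, 0.3583]
eef_rot: [-180.0, 0.0, -3.5]
contact_force: [-0.4, -0.3, 0.9]
gripper_width: 0.0004
gripper_force: 0.0
```

View pics/p7.png

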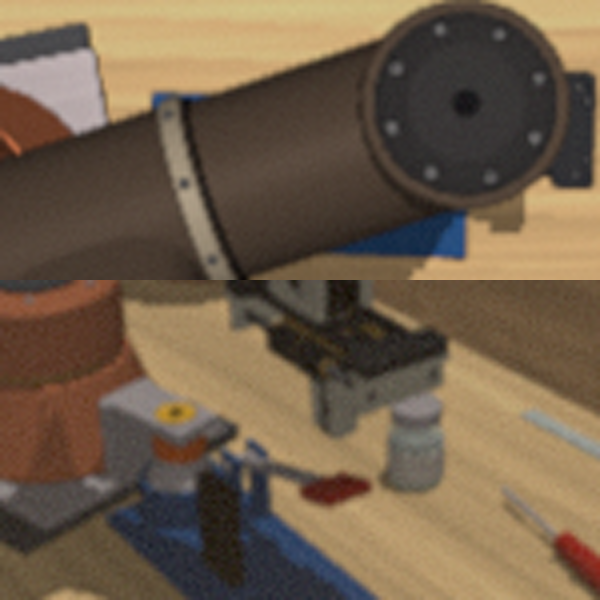

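The pad sits level on the saddle at side-crop (178,447), straight below the yellow mark at (177,412). The tread lies below the closed fingers. I start the trial pump, following the arc.

```bash

python3 -m pendant '[[[0,0,0.02,0,0,0,-1],[0,0,0.035,0,0,0,-1],[0,0,0.042,0,0,0,-1],[0,0,0.047,0,0,0,-1],[0,0,0.05,0,0,0,-1]]]'
python3 -m pendant '[[[0,0.0015,0.006,0,0,0,-1],[0,0.003,0.012,0,0,0,-1],[0,0.004,0.018,0,0,0,-1],[0,0.005,0.024,0,0,0,-1],[0,0.0055,0.03,0,0,0,-1]]]'
python3 -m pendant '[[[0,0.0008,0.006,0,0,0,-1],[0,0.0012,0.012,0,0,0,-1],[0,0.0015,0.018,0,0,0,-1],[0,0.0015,0.024,0,0,0,-1],[0,0.001,0.03,0,0,0,-1]]]'
python3 -m pendant '[[[0,0,0.003,0,0,0,-1],[0,0,0.006,0,0,0,-1],[0,0,0.006,0,0,0,-1]]]'
```

```text
time_s: 22.45
tcp_pos: [0.566, -0.0294, 0.3087]
eef_rot: [180.0, -0.0, -3.3]
contact_force: [-1.0, -0.9, 2.0]
gripper_width: 0.0007
gripper_force: 1.1
time_s: 22.95
tcp_pos: [0.5659, -0.0354, 0.2792]
eef_rot: [179.9, -0.1, -3.3]
contact_force: [-1.8, -4.7, 11.4]
gripper_width: -0.0
gripper_force: 5.5
time_s: 23.45
tcp_pos: [0.5658, -0.0371, 0.2495]
eef_rot: [179.9, -0.1, -3.3]
contact_force: [-0.9, -10.1, 13.7]
gripper_width: 0.0003
gripper_force: 7.0
time_s: 23.75
tcp_pos: [0.5658, -0.0369, 0.2432]
eef_rot: [179.9, -0.1, -3.3]
contact_force: [-1.4, -7.9, 12.2]
gripper_width: 0.0005
gripper_force: 6.6
```

```bash

python3 -m pendant '[[[0,0.001,0.002,0,0,0,-1],[0,0.0015,0.004,0,0,0,-1],[0,0.0015,0.004,0,0,0,-1]]]'
python3 - <<'E'
from h import *
t=r.capture("top");s=r.capture("side")
a=cv2.resize(t[190:260,220:370],None,fx=4,fy=4,interpolation=2)
b=cv2.resize(s[150:230,220:370],None,fx=4,fy=4,interpolation=2)
cv2.imwrite("pics/p8.png",np.vstack([a,b])[:,:,::-1])
E
```

```text
time_s: 24.05
tcp_pos: [0.5658, -0.0373, 0.2394]
eef_rot: [-180.0, -0.1, -3.3]
contact_force: [-2.4, -0.1, 13.1]
gripper_width: 0.0005
gripper_force: 6.5
```

View pics/p8.png

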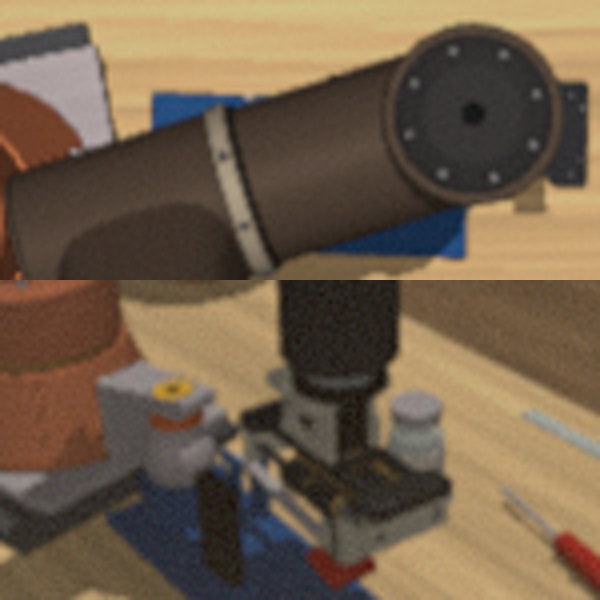

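The light is raised: the mark moved from (177,412) to (173,388), the pad is seated at (176,418), and the jack is unmoved. I push on to the stop and hold.

```bash

python3 -m pendant '[[[0,0,0.001,0,0,0,-1],[0,0,0.002,0,0,0,-1],[0,0,0.002,0,0,0,-1],[0,0,0.002,0,0,0,-1],[0,0,0.002,0,0,0,-1]]]'
```

```text
time_s: 24.65
tcp_pos: [0.5658, -0.0372, 0.2376]
eef_rot: [-180.0, -0.1, -3.3]
contact_force: [-3.3, 1.0, 13.0]
gripper_width: 0.0005
gripper_force: 6.5
```

```bash

python3 -m pendant '[[[0,0.0005,-0.005,0,0,0,-1],[0,0.001,-0.01,0,0,0,-1],[0,0.0015,-0.015,0,0,0,-1],[0,0.002,-0.02,0,0,0,-1],[0,0.002,-0.025,0,0,0,-1]]]'
python3 -m pendant '[[[0,-0.0005,-0.005,0,0,0,-1],[0,-0.001,-0.01,0,0,0,-1],[0,-0.0015,-0.015,0,0,0,-1],[0,-0.002,-0.02,0,0,0,-1],[0,-0.003,-0.025,0,0,0,-1]]]'
python3 -m pendant '[[[0,-0.001,-0.005,0,0,0,-1],[0,-0.002,-0.01,0,0,0,-1],[0,-0.003,-0.015,0,0,0,-1],[0,-0.004,-0.02,0,0,0,-1],[0,-0.004,-0.025,0,0,0,-1]]]'
python3 -m pendant '[[[0,0,-0.01,0,0,0,-1],[0,0,-0.015,0,0,0,-1],[0,0,-0.015,0,0,0,-1],[0,0,-0.015,0,0,0,-1],[0,0,-0.015,0,0,0,-1]]]'
python3 -m pendant '[[[0,0,0,0,0,0,-1],[0,0,0,0,0,0,-1]]]'
python3 - <<'E'
from h import *
t=r.capture("top");s=r.capture("side")
a=cv2.resize(t[190:260,220:370],None,fx=4,fy=4,interpolation=2)
b=cv2.resize(s[150:230,220:370],None,fx=4,fy=4,interpolation=2)
cv2.imwrite("pics/p9.png",np.vstack([a,b])[:,:,::-1])
E
```

```text
time_s: 25.15
tcp_pos: [0.5658, -0.0383, 0.2625]
eef_rot: [-179.9, -0.1, -3.3]
contact_force: [-1.8, 8.5, 9.8]
gripper_width: 0.0005
gripper_force: 4.9
time_s: 25.65
tcp_pos: [0.566, -0.0354, 0.2873]
eef_rot: [-179.9, -0.1, -3.3]
contact_force: [-0.9, 6.4, 8.3]
gripper_width: 0.0001
gripper_force: 4.2
time_s: 26.15
tcp_pos: [0.5655, -0.0323, 0.3115]
eef_rot: [180.0, 0.0, -3.3]
contact_force: [0.6, 1.4, 0.7]
gripper_width: 0.001
gripper_force: 0.7
time_s: 26.65
tcp_pos: [0.5654, -0.0325, 0.3261]
eef_rot: [180.0, 0.0, -3.3]
contact_force: [-0.7, -0.1, 0.5]
gripper_width: 0.0002
gripper_force: 0.0
time_s: 26.85
tcp_pos: [0.5656, -0.0324, 0.3262]
eef_rot: [180.0, 0.0, -3.3]
contact_force: [0.4, -0.1, -0.4]
gripper_width: 0.0006
gripper_force: 0.0
```

View pics/p9.png

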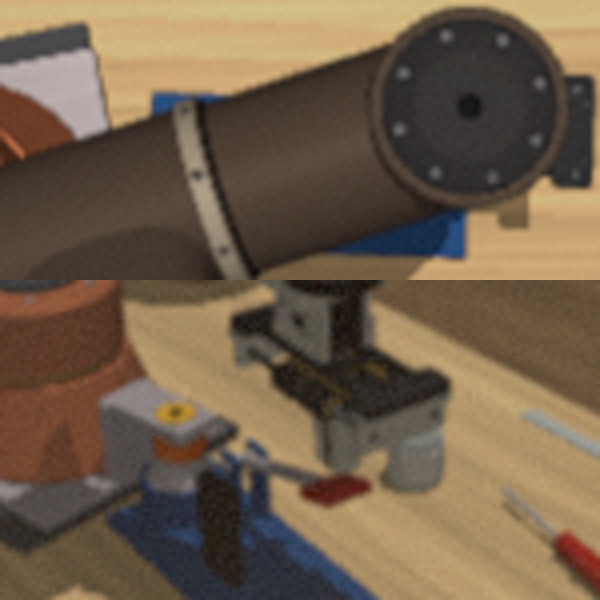

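The light has settled back (mark at (177,412)) with the pad still seated and the lever up. I now make the final press and hold.

```bash

python3 -m pendant '[[[0,0,0.007,0,0,0,-1],[0,0,0.013,0,0,0,-1],[0,0,0.017,0,0,0,-1],[0,0.0005,0.02,0,0,0,-1],[0,0.001,0.024,0,0,0,-1]]]'
python3 -m pendant '[[[0,0.0015,0.006,0,0,0,-1],[0,0.003,0.012,0,0,0,-1],[0,0.004,0.018,0,0,0,-1],[0,0.005,0.024,0,0,0,-1],[0,0.0055,0.03,0,0,0,-1]]]'
python3 -m pendant '[[[0,0.001,0.006,0,0,0,-1],[0,0.0015,0.012,0,0,0,-1],[0,0.002,0.018,0,0,0,-1],[0,0.002,0.024,0,0,0,-1],[0,0.002,0.028,0,0,0,-1]]]'
python3 -m pendant '[[[0,0,0.003,0,0,0,-1],[0,0,0.006,0,0,0,-1],[0,0,0.008,0,0,0,-1],[0,0,0.008,0,0,0,-1],[0,0,0.008,0,0,0,-1]]]'
```

```text
time_s: 27.45
tcp_pos: [0.5656, -0.0335, 0.3024]
eef_rot: [180.0, -0.0, -3.3]
contact_force: [-0.3, -1.7, 3.3]
gripper_width: 0.0001
gripper_force: 1.3
time_s: 27.95
tcp_pos: [0.5654, -0.0391, 0.2729]
eef_rot: [180.0, -0.0, -3.3]
contact_force: [-2.9, -2.7, 10.9]
gripper_width: 0.0006
gripper_force: 5.5
time_s: 28.45
tcp_pos: [0.5654, -0.0405, 0.2449]
eef_rot: [-180.0, -0.1, -3.3]
contact_force: [-3.8, 3.9, 12.7]
gripper_width: 0.0003
gripper_force: 6.4
time_s: 28.95
tcp_pos: [0.5654, -0.0402, 0.2372]
eef_rot: [-179.9, -0.1, -3.3]
contact_force: [-3.9, 5.2, 13.2]
gripper_width: 0.0005
gripper_force: 6.3
```

```bash

python3 -m pendant '[[[0,-0.0005,0.0005,0,0,0,-1],[0,-0.001,0.001,0,0,0,-1],[0,-0.001,0.001,0,0,0,-1],[0,-0.001,0.001,0,0,0,-1],[0,-0.001,0.001,0,0,0,-1]]]'
python3 -m pendant '[[[0,0,0,0,0,0,-1],[0,0,0,0,0,0,-1],[0,0,0,0,0,0,-1],[0,0,0,0,0,0,-1],[0,0,0,0,0,0,-1]]]'
python3 - <<'E'
from h import *
s=r.capture("side")
b=(255,170,285,200)
for im in (cv2.imread("pics/side0.png")[:,:,::-1].copy(),s):
    blobs("side",im,(20,100,100),(35,255,255),.114,5,b)
    blobs("side",im,(4,150,60),(18,255,255),.1,10,(255,240-5-5-5-20-20,285,275)) if 0 else None
blobs("side",s,(4,150,60),(18,255,255),.115,10,(250,170,285,215))
p=cv2.imread("pics/p8.png");q=cv2.resize(p[280:],None,fx=.25,fy=.25,interpolation=cv2.INTER_AREA)[:,:,::-1].copy()
d=np.abs(s[150:230,220:370].astype(int)-q)[20:60,20:60].mean();print("diff to first pump around saddle",d)
E
```

```text
time_s: 29.45
tcp_pos: [0.5654, -0.0398, 0.2365]
eef_rot: [-180.0, -0.1, -3.3]
contact_force: [-3.8, 1.0, 15.6]
gripper_width: 0.0006
gripper_force: 7.3
time_s: 29.95
tcp_pos: [0.5655, -0.0398, 0.2365]
eef_rot: [-180.0, -0.1, -3.3]
contact_force: [-3.7, 1.0, 15.0]
gripper_width: 0.0003
gripper_force: 7.2
side [263.7 182.8] area 18.5 world [0.5447 0.1769 0.114 ] ext mm [31. 28.]
side [262.9 176.4] area 20.0 world [0.5687 0.2189 0.114 ] ext mm [43. 27.]
diff to first pump around saddle 3.8222916666666666
```

At the stop (15 N and steady), the mark has risen 6.4 px, as in the first pump, so I'm handing in.

```bash
python3 -c "
from plant import r
print(r.close_job())"
```

```text
the job is handed in; nothing more can be done
None
```

I handed the job in at about 30 s with the pad balanced under the mark, one trial pump done, and the handle held at its stop with about 15 N keeping the light raised; the judge returned no verdict, and I viewed 11 pictures where 10 were allowed.

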